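Slide the tread-gauge plate out to its red mark

ROBOT

A 6-joint arm with a two-finger parallel gripper is mounted at the origin on the work surface. World frame = base frame: x ahead of the robot, y to its left, z up, the work surface at z = 0. Lengths are in m, angles in rad, forces in N, time in s.
With the tool pointing down it reaches from about 0.425 to 1.125 m from the base axis. Payload 14.9 kg.
Tool frame: the origin (TCP) lies between the finger pads; the fingertips stand 8 mm ahead of it and the grasp point (between the pads) lies 11 mm behind it; z points along the fingers, y is the direction in which the jaws open and shut (so a half turn about z gives the same grasp; the last joint's range is limited). The gripper opens to 91 mm and grips with 3 to 60 N. Pads are 32 mm wide; open, the fingers measure 118 mm over their backs; the gripper's body (76 mm by 178 mm) begins 60 mm behind the grasp point.
Start: joints at [-1.232, 0.379, 1.734, -0, 1.028, -0.033], TCP at [0.254, -0.652, 0.222] pointing down, gripper open.
Joint ranges: [-2.77, 2.77], [-0.74, 2.19], [0, 2.66], [-1.06, 4.2], [0.31, 2.87], [-3.08, 3.08]. Speed limits (rad/s): [1.89, 1.89, 2.39, 3.14, 3.14, 3.14].

INTERFACE

Orientations are given as a unit quaternion [x, y, z, w].
In Python, from station import sense, camera, get_calibration, finish_job gives the robot as it stands.
- The arm moves only by the tool send_rows, never from a script. Its argument "series" is one flat list of numbers, 5 for each row, row after row: the closure in counts, from 0 (fully open) to 255 (shut), then the shift along the world's x, y, z in mm, then the turn about the world's z in rad. In form: [jaw, tx, ty, tz, twist, jaw, tx, ty, tz, twist, ...]. A call has 1 to 8 rows; each row shifts and turns the commanded pose from where the row before left it; what a row does not reach is not made up. A row lasts 1/10 s, in which the tool goes at most 50 mm and 8.59 degrees, less where a joint would pass 70% of its speed; a pose out of reach is approached as far as the arm can. A call is refused whole if a number of a shift passes 50 or a number of a turn 0.15, either way. A call with a gripper value outside its range is refused whole. The fingers move at their own pace and stop on an object; "squeeze" is the grip in N (left out, the last holds). Time passes only in rows, so rows that do not move let the fingers close. It gives the time, the measured TCP pose, the force and the opening at its end, in the units of the state.
- sense(): the state, without advancing time (a new reading comes with each control period).
- camera(name): name is "scene" or "top" or "wrist"; returns (picture, depth): 384x512x3 uint8, red, green, blue; 384x512 float32, m along the optical axis (not along the pixel's ray), 0 where there is no reading.
- get_calibration(name): a dict with "mtx" (3x3 intrinsics, pixels), "rvec" (rotation vector, rad) and "tvec" (3), from world to camera coordinates, as OpenCV has them. Camera axes: x right, y down, z forward; pixel columns grow to the right and rows downward; lengths in m; the calibration is good to about 2 mm. A picture is of the moment at which its call begins: read the wrist's pose just before it. get_calibration takes no time and is no camera call; for the wrist camera it gives the pose at the moment of the call.
- finish_job(): hands the job in, once; it reports no verdict.
The state is a dict: "time": time; "qpos": joint angles; "qd": joint speeds; "joint_efforts": joint torques, N m; "tool_pos": TCP position; "tcp_rot": TCP orientation; "wrist_force": force on the tool from outside, world axes, zero at the start; "ft_torque": the same for the moment, N m; "finger_gap": finger opening in m.
Only numpy, scipy, OpenCV 4.12 (cv2) and the standard library are available. Lean on these libraries where they do the work, as an engineer would, in place of code of your own. Each camera call takes 0.05 s, during which the arm holds its last target. There are 200 camera calls.

TASK

Push the flat gauge plate along the top of the wooden step, square towards the blue edge, until just its red end sticks out past that edge (the red paint line right over the edge) so that the next customer can pick it up by the red. Only push it with the fingertips: do not pinch it, lift it or tip it off the step. Leave the hex cap and the tin on the step, and the patch roller and the torque wrench on the counter, where they are, and finish with the hand clear.

Things in the scene. Friction and masses are not known exactly. Their poses are not given: they have to be found in the camera images.
- step: fixed display step of brown eucalyptus slats on the whitewashed counter, a block 260 mm (its x) by 320 mm (its y) and 45 mm high, with a flat top; origin at the centre of its underside, z up. Its +x side, facing away from the robot more or less, is the blue edge: a 13 mm wide blue lip on the top and a blue face. It stands at a different place and yaw each time (up to about 0.45 rad either way).
- edge_mid (a point): middle of the blue edge, on the outer top corner line of the step (130 mm along the step's x, 45 mm up); the edge runs along the step's y
- plate: loose flat aluminium tread-gauge plate, 110 mm (its x) by 60 mm (its y) by 6 mm thick, about 0.11 kg, lying on the step; origin at the centre of its underside, x towards the red end, z up. The red end is the last 35 mm at +x, painted over the full width; the rest is bare metal. It starts wholly on the step, with its red end towards the blue edge but up to 0.25 rad askew. It slides on plain friction.
- paint_line (a point): middle of the line on the plate where the red paint begins, on its underside (20 mm along the plate's x from its origin, 35 mm behind the red tip)
- plate_back (a point): middle of the plate's back end face, 55 mm behind its origin and 3 mm above its underside: the face to push on
- hex_cap: loose silver hex valve cap standing on the step to one side of the plate, 24 mm across, 30 mm high; origin at the centre of its underside; bystander
- tin: small loose round tin with a yellow label standing on the step to the other side of the plate, 34 mm across, 45 mm high; origin at the centre of its underside; bystander (cap and tin may change sides)
- patch_roller: loose knurled patch roller with a wooden handle lying on the counter beside the step, about 175 mm long, 24 mm high; origin under its middle, x towards the roller; bystander
- torque_wrench: loose torque wrench with a black grip lying on the counter on the other side of the step, about 275 mm long, up to 38 mm high; origin under its middle, x towards the head; bystander (roller and wrench may change sides)
Not all that is in view belongs to the job. There is more than one size of the plate; the job needs the middle-sized.

How it is judged:
By the outcome, as a careful person would: the job done as asked, in the order asked, and still so for the second after the job is handed in, with the robot touching nothing.
It also fails if it takes over 48 s, if anything falls off the work surface, if the arm or the gripper's body presses on something with over 40 N, if the wrist force passes 120 N, or if a joint passes its speed limit or range.

## Working session

There is one attempt and no reset: what is moved stays moved. The work goes in short steps, Python scripts to look and compute and a tool call to move; the robot and the scene stay as the last step left them, time stands still between calls to the robot, and variables do not carry over. Pictures are saved under pics/ and viewed, about 8 in all and at most 12, crops included, and the job is handed in when it is done.

Besides the shell and the picture viewer there is one more tool, called as name(argument=value, ...) on one line, values as JSON. send_rows: Moves the arm, as the interface text tells. Its arguments: {"type":"object","properties":{"series":{"type":"array","items":{"type":"number"}},"squeeze":{"type":"number"}},"required":["series"]}

```bash
mkdir -p pics
cat > h.py <<'E'
import numpy as np, cv2
from station import sense, camera, get_calibration, finish_job
def look(n, f):
    c=get_calibration(n); p,d=camera(n)
    cv2.imwrite('pics/'+f+'.png', p[...,::-1]); np.savez('pics/'+f+'.npz',p=p,d=d,K=c['mtx'],r=np.array(c['rvec'],float),t=np.array(c['tvec'],float))
    return p,d
def load(f):
    z=np.load('pics/'+f+'.npz'); return z['p'],z['d'],z['K'],cv2.Rodrigues(z['r'])[0],z['t'].ravel()
def cloud(f):
    p,d,K,R,t=load(f); v,u=np.mgrid[:d.shape[0],:d.shape[1]]
    c=np.stack([(u-K[0,2])/K[0,0]*d,(v-K[1,2])/K[1,1]*d,d],-1)
    return p,d,(c-t)@R
def ray(f,u,v,z):
    p,d,K,R,t=load(f); r=R.T@np.array([(u-K[0,2])/K[0,0],(v-K[1,2])/K[1,1],1]); o=-R.T@t
    return o+r*(z-o[2])/r[2]
E
python3 - <<'E'
from h import *
look('top','top0'); look('scene','sc0')
a=cv2.imread('pics/top0.png'); cv2.imwrite('pics/top0b.png',cv2.resize(a,(800,600),interpolation=2))
s=sense(); print(s['time'],s['tool_pos'],s['tcp_rot'],s['wrist_force'],s['finger_gap'])
E
```

```text
0.1 [ 0.25416102 -0.6518341   0.22135257] [ 9.82769936e-01  1.84832293e-01 -9.10055021e-05 -5.18118374e-04] [-0.62753038 -0.23232335  0.45298554] 0.09088808251903137
```

View pics/top0b.png

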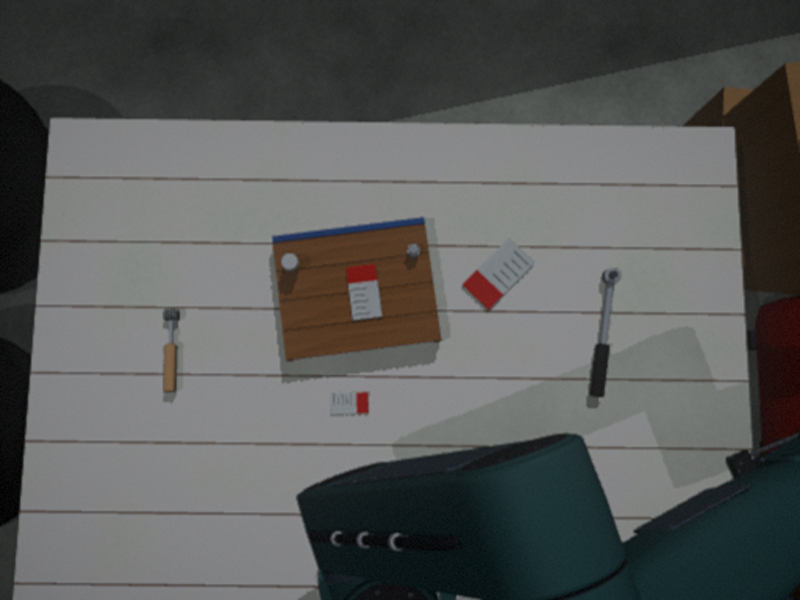

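View pics/sc0.png

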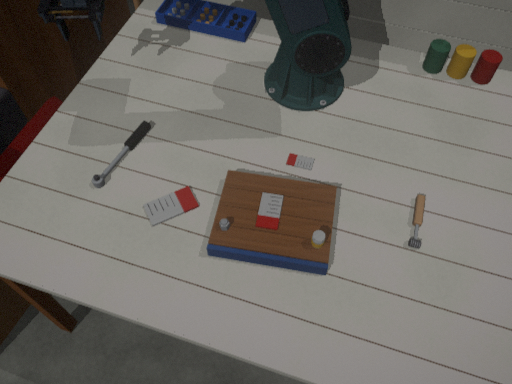

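The top view shows the step with its blue edge at the top, from (273,238) to (425,220). The plate is on it, red at (362,273) and back end at about (367,318). The tin is at (289,262) and the cap at (413,250). A larger and a smaller plate lie on the counter. Next I measure.

```bash
cat >> h.py <<'E'
def onz(f,z):
    "world xyz of every pixel ray at height z"
    p,d,K,R,t=load(f); v,u=np.mgrid[:d.shape[0],:d.shape[1]]
    r=np.stack([(u-K[0,2])/K[0,0],(v-K[1,2])/K[1,1],np.ones(d.shape)],-1)@R; o=-R.T@t
    return o+r*((z-o[2])/r[...,2])[...,None]
def masks(f):
    p=load(f)[0]; h=cv2.cvtColor(p,cv2.COLOR_RGB2HSV); H,S,V=[h[...,i].astype(int) for i in range(3)]
    return dict(red=((H<8)|(H>172))&(S>150)&(V>60), blue=(H>100)&(H<130)&(S>120)&(V>40),
      wood=(H>=5)&(H<22)&(S>70)&(S<230), white=(S<70)&(V>60))
def rect(pts):
    (c,s,a)=cv2.minAreaRect((pts[:,:2]*1000).astype(np.float32)); return np.round(c,1),np.round(s,1),round(a,1)
E
python3 - <<'E'
from h import *
f='top0'; p,d,W=cloud(f); m=masks(f); 
def comps(mask,z,mn=40):
    X=onz(f,z); n,l,s,c=cv2.connectedComponentsWithStats(mask.astype(np.uint8))
    for i in range(1,n):
        if s[i,4]>=mn: 
            k=l==i; print(np.round(c[i]*1.5625),s[i,4],rect(X[k]),'z',round(np.median(W[k][:,2]),3))
print('red');comps(m['red'],.051)
print('blue');comps(m['blue'],.045)
print('top region');comps((W[...,2]>.035)&(W[...,2]<.062)&(W[...,0]>.4),.045,200)
print('onstep white');comps(m['white']&(W[...,2]>.038)&(W[...,0]>.4),.051)
K=load(f)[2];print(K[0,0], np.median(d))
E
```

```text
red
[361. 273.] 199 (array([610.2,  63.9]), array([33.7, 62.2]), 8.1) z 0.052
[482. 289.] 284 (array([ 578.5, -185.2]), array([70.5, 39.3]), 44.9) z 0.009
[362. 402.] 72 (array([345.1,  58.4]), array([34.3, 15.7]), 0.8) z 0.007
blue
[348. 229.] 297 (array([701.7,  93. ]), array([ 10.7, 312.5]), 8.2) z 0.047
top region
[355. 288.] 7756 (array([581.8,  76.5]), array([261. , 320.4]), 8.1) z 0.047
onstep white
[413. 249.] 58 (array([660.1, -41.9]), array([23.1, 25.9]), 0.7) z 0.07
[289. 261.] 102 (array([632.4, 212.7]), array([33. , 32.2]), 1.6) z 0.092
[365. 300.] 472 (array([552.8,  56. ]), array([78.2, 62.8]), 8.7) z 0.053
498.1471182022062 1.6454873
```

Sizes check out: the step is 261x320 mm and the plate on it is 112x62 mm with a 34 mm red end, so it is the middle one. Step yaw is about 8° and the plate is nearly aligned with it. I need about 121 mm of push. First I go behind the plate with the jaws part shut, so both fingertips bear on the back face.

send_rows(series=[171,37,32,0,-0.03,171,37,32,0,-0.03,171,37,32,0,-0.03,171,37,32,0,-0.03,171,37,32,0,-0.03,171,37,32,0,-0.03,171,37,32,0,-0.03,171,37,32,0,-0.02], squeeze=10)

```text
time: 0.9
tool_pos: [0.5515, -0.3945, 0.2217]
tcp_rot: [0.998, 0.07, -0.0, -0.0]
wrist_force: [1.1, -0.3, 0.5]
finger_gap: 0.0315
```

send_rows(series=[171,-8,45,0,0,171,-8,45,0,0,171,-8,45,0,0,171,-8,45,0,0,171,-8,45,0,0,171,-8,45,0,0,171,-8,45,0,0,171,-8,45,0,0])

```text
time: 1.7
tool_pos: [0.4855, -0.0346, 0.2219]
tcp_rot: [0.997, 0.071, -0.0, -0.0]
wrist_force: [-0.3, -0.1, -0.3]
finger_gap: 0.0297
```

send_rows(series=[171,0,40,0,0,171,-3,40,0,0,171,0,0,-40,0,171,0,0,-40,0,171,0,0,-32,0,171,0,0,0,0])

```text
time: 2.3
tool_pos: [0.4806, 0.0438, 0.1066]
tcp_rot: [0.997, 0.071, -0.003, -0.0]
wrist_force: [0.5, -0.5, 1.4]
finger_gap: 0.0298
```

Run:
```python
from h import *
s=sense(); look('wrist','w1'); print(s['tool_pos'],s['tcp_rot'])
f='w1';p,d,W=cloud(f);m=masks(f)
for k,z in(('red',.051),('blue',.045)):
    X=onz(f,z)[m[k]&(abs(W[...,2]-z)<.012)]; print(k,len(X),rect(X) if len(X) else '')
```

```text
[0.4805572  0.04381123 0.10656315] [ 9.97473737e-01  7.09578269e-02 -3.33478884e-03 -1.01799982e-04]
red 3942 (array([603.3,  61.2]), array([23.5, 59.7]), 8.2)
blue 0
```

View pics/w1.png

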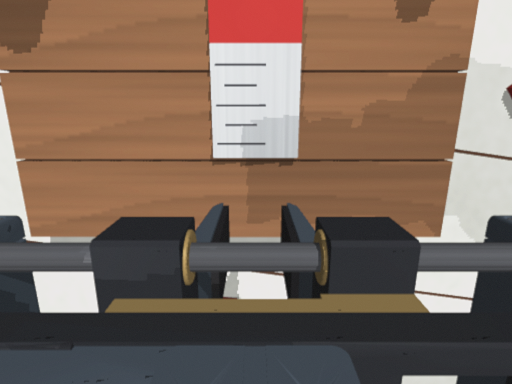

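The wrist view shows the plate's back edge at row 157 (columns 213–299) and the paint line at row 42 (209–302). The fingers are at columns 210–305, centred on the plate, with the back step edge at row 237.

Run:
```python
from h import *
for n,u,v in(('bL',213,158),('bR',299,158),('pL',209,42),('pR',302,42)): print(n,np.round(ray('w1',u,v,.051)*1000,1))
for n,u,v in(('sL',27,237),('sR',446,237)): print(n,np.round(ray('w1',u,v,.045)*1000,1))
p,d,W=cloud('w1')
for u,v in((256,60),(150,110),(256,190),(200,300-20),(215,215),(295,215)): print(u,v,np.round(W[v,u]*1000,1))
```

```text
bL [512.5  78.   51. ]
bR [521.2  18.   51. ]
pL [586.9  88.7  51. ]
pR [595.4  29.5  51. ]
sL [429.6 214.6  45. ]
sR [ 476.  -106.5   45. ]
256 60 [580.6  57.3  49.9]
150 110 [538.6 126.7  42.2]
256 190 [491.6  44.3  42.6]
200 280 [491.5  63.9 173.2]
215 215 [495.2  66.1 118.1]
295 215 [501.3  26.  119.1]
```

send_rows(series=[171,0,0,-15,0,171,0,0,-15,0,171,0,0,-10,0,171,0,0,-4,0,171,0,0,0,0,171,0,0,0,0,171,0,0,0,0])

```text
time: 3.05
tool_pos: [0.4837, 0.0438, 0.0666]
tcp_rot: [0.997, 0.071, 0.0, 0.0]
wrist_force: [-0.3, 0.4, -0.4]
finger_gap: 0.0297
```

send_rows(series=[171,0,0,-6,0,171,0,0,-4,0,171,0,0,0,0,171,0,0,0,0,171,0,0,0,0])

```text
time: 3.55
tool_pos: [0.4833, 0.0438, 0.0559]
tcp_rot: [0.997, 0.071, -0.0, 0.0]
wrist_force: [0.2, 0.5, -0.8]
finger_gap: 0.0296
```

send_rows(series=[171,4,0.56,-1,0,171,4,0.56,0,0,171,4,0.56,0,0,171,4,0.56,0,0,171,5,0.7,0,0,171,5,0.7,0,0,171,5,0.7,0,0,171,5,0.7,0,0])

```text
time: 4.35
tool_pos: [0.5197, 0.0489, 0.0549]
tcp_rot: [0.997, 0.071, 0.0, -0.0]
wrist_force: [-1.6, -0.1, 0.4]
finger_gap: 0.0299
```

send_rows(series=[171,5,0.7,0,0,171,5,0.7,0,0,171,5,0.7,0,0,171,5,0.7,0,0,171,5,0.7,0,0,171,5,0.7,0,0,171,5,0.7,0,0,171,5,0.7,0,0])

```text
time: 5.15
tool_pos: [0.5597, 0.0545, 0.0549]
tcp_rot: [0.997, 0.071, 0.0, -0.0]
wrist_force: [-1.5, 0.4, 0.7]
finger_gap: 0.0296
```

Run:
```python
from h import *
s=sense(); print(s['time'],s['tool_pos'],s['wrist_force'])
look('top','top1');look('wrist','w2')
m=masks('top1');X=onz('top1',.051)[m['red']]; X=X[(abs(X[:,1]-.08)<.07)&(X[:,0]>.5)]; print(len(X),rect(X))
a=cv2.imread('pics/top1.png')[100:260,130:330]; b=cv2.imread('pics/w2.png')
cv2.imwrite('pics/c1.png',np.hstack([cv2.resize(a,(400,320),interpolation=2),cv2.resize(b,(400,320))]))
```

```text
5.15 [0.55971967 0.05450436 0.05493572] [-1.54649579  0.3514694   0.73242822]
176 (array([673.6,  73.3]), array([30.9, 61.8]), 4.9)
```

View pics/c1.png

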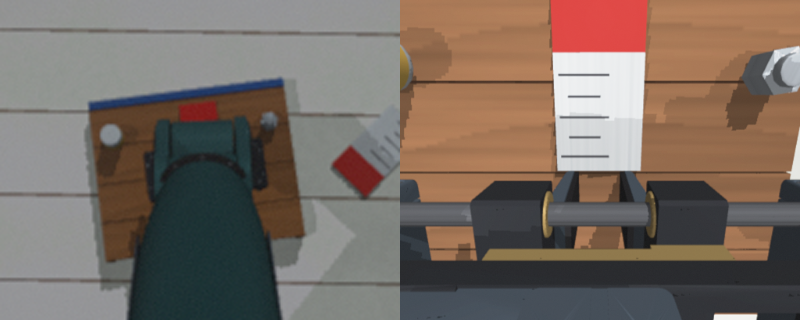

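The plate slides straight: square to the slats, with its back edge flush on both fingertips. The tin and cap are untouched. I push another 50 mm, then measure.

send_rows(series=[171,6,0.84,0,0,171,6,0.84,0,0,171,6,0.84,0,0,171,6,0.84,0,0,171,6,0.84,0,0,171,6,0.84,0,0,171,6,0.84,0,0,171,6,0.84,0,0])

```text
time: 6.05
tool_pos: [0.6078, 0.0612, 0.0549]
tcp_rot: [0.997, 0.071, -0.0, -0.0]
wrist_force: [-2.1, 0.1, 0.8]
finger_gap: 0.03
```

Run:
```python
from h import *
s=sense(); print(s['time'],s['tool_pos'],s['wrist_force'])
look('top','top2');look('wrist','w3'); look('scene','sc3')
cv2.imwrite('pics/w3b.png',cv2.resize(cv2.imread('pics/w3.png')[:230],(800,360)))
```

```text
6.05 [0.60778275 0.06122809 0.05491319] [-2.10976312  0.05208401  0.7966467 ]
```

View pics/w3b.png

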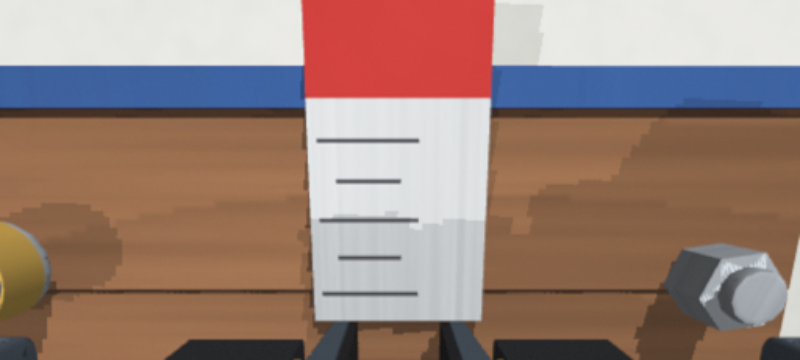

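In the wrist view the paint line is at row 97/1.56. The blue lip's outer edge is at row 66/1.56 on both sides, so the plate is square to the edge. I compute the rest of the push.

```bash
cat >> h.py <<'E'
e=np.array([.9902,.1395,0])
def edge_rows(f,cols,kind,z):
    "u-coordinate (along e, mm) where the mask ends, per column"
    m=masks(f)[kind]; out=[]
    for c in cols:
        r=np.where(m[:,c])[0]
        if len(r): out.append([ray(f,c,r.min()-.5,z)*1000, ray(f,c,r.max()+.5,z)*1000])
    return np.array(out)
E
python3 - <<'E'
from h import *
f='w3'
for n,cs in (('L',range(30,180,5)),('R',range(330,500,5))):
    B=edge_rows(f,cs,'blue',.045)@e; print('blue',n,'outer/inner u',np.median(B,0), 'ends',B[0,0],B[-1,0])
P=edge_rows(f,range(200,310,5),'red',.051); print('paint u',(P@e)[:,1].round(1))
q=P[:,1]; print('paint dir deg',np.degrees(np.arctan2(-(q[0]-q[-1])[0],(q[0]-q[-1])[1])))
B=edge_rows(f,list(range(30,180,5))+list(range(330,500,5)),'blue',.045)[:,0]; print('edge deg',np.degrees(np.arctan(-np.polyfit(B[:,1],B[:,0],1)[0])))
E
```

```text
blue L outer/inner u [713.94432949 701.48619592] ends 713.841583650847 714.0470615567615
blue R outer/inner u [714.40474483 701.93748525] ends 714.7360608916335 714.5003348092009
paint u [704.1 704.2 704.2 704.2 704.2 704.2 704.2 704.2 704.2 704.2 704.2 704.2
 704.2 704.2 704.2 704.3 704.3 704.3 704.3 704.3 704.3 704.3]
paint dir deg 8.179137059752966
edge deg 8.177673528511894
```

10 mm to go, and the paint line is parallel to the edge (8.18° both). I push 9 mm slowly and recheck.

send_rows(series=[171,3,0.42,0,0,171,3,0.42,0,0,171,2,0.28,0,0,171,1,0.14,0,0,171,0,0,0,0,171,0,0,0,0])

```text
time: 6.8
tool_pos: [0.6164, 0.0624, 0.055]
tcp_rot: [0.997, 0.071, 0.0, 0.0]
wrist_force: [0.8, -0.9, -0.1]
finger_gap: 0.0298
```

```bash
cat > chk.py <<'E'
from h import *
import sys
f=sys.argv[1]; s=sense(); look('wrist',f); print(s['time'],s['tool_pos'],s['wrist_force'])
P=edge_rows(f,range(200,310,5),'red',.051)[:,1]
B=edge_rows(f,list(range(60,180,5))+list(range(330,480,5)),'blue',.045)
print('edge',np.median(B[:,0]@e),'inner',np.median(B[:,1]@e),'paint',np.median(P@e),'rem',np.median(B[:,0]@e)-np.median(P@e))
E
python3 chk.py w4
```

```text
6.8 [0.61636334 0.06242855 0.0549692 ] [ 0.79037992 -0.86665928 -0.13143864]
edge 714.4696252247179 inner 702.0770129927743 paint 711.8546522563207 rem 2.6149729683971827
```

send_rows(series=[171,1,0.14,0,0,171,1,0.14,0,0,171,0.4,0.06,0,0,171,0,0,0,0,171,0,0,0,0])

```text
time: 7.35
tool_pos: [0.6187, 0.0628, 0.0549]
tcp_rot: [0.997, 0.071, 0.0, -0.0]
wrist_force: [-0.2, 0.4, 1.0]
finger_gap: 0.03
```

```bash
python3 chk.py w5; python3 -c "
import cv2;a=cv2.imread('pics/w5.png')[0:120,160:352];cv2.imwrite('pics/w5c.png',cv2.resize(a,(768,480),interpolation=0))"
```

```text
7.35 [0.61873876 0.06279419 0.05494086] [-0.16442151  0.40914724  1.02827174]
edge 714.4941771322386 inner 701.9660769259938 paint 714.2422892255776 rem 0.251887906661068
```

View pics/w5c.png

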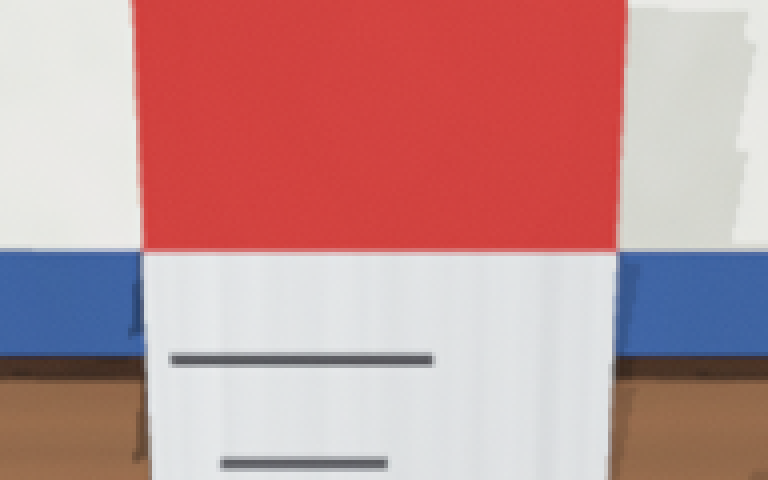

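The paint line (row 62) now lies right on the blue edge, with 0.25 mm computed remaining, and the plate is square. I back off straight, lift and clear the view.

send_rows(series=[171,-6,-0.84,0,0,171,-12,-1.7,0,0,171,-12,-1.7,0,0,171,0,0,25,0,171,0,0,45,0,171,0,0,45,0,171,0,0,30,0,171,-8,-30,0,0])

```text
time: 8.2
tool_pos: [0.5825, 0.0299, 0.2045]
tcp_rot: [0.997, 0.072, 0.004, 0.0]
wrist_force: [-0.5, -0.1, -0.4]
finger_gap: 0.0299
```

send_rows(series=[171,-5,-45,0,0,171,-5,-45,0,0,171,0,-45,0,0,171,0,-45,0,0,171,0,-45,0,0,171,0,-45,0,0,171,0,-45,0,0,171,0,0,0,0])

```text
time: 9.0
tool_pos: [0.5696, -0.2904, 0.1998]
tcp_rot: [0.998, 0.069, 0.0, 0.0]
wrist_force: [0.3, -0.1, 0.1]
finger_gap: 0.0298
```

Run:
```python
from h import *
s=sense(); print(s['time'],s['tool_pos'],s['wrist_force'])
look('top','top5'); look('scene','sc5'); f='top5'
m=masks(f);W=cloud(f)[2]
def comps(mask,z,mn=40):
    X=onz(f,z); n,l,st,c=cv2.connectedComponentsWithStats(mask.astype(np.uint8))
    for i in range(1,n):
        if st[i,4]>=mn: k=l==i; r=rect(X[k]); print(np.round(c[i]*1.5625),st[i,4],r,'u',np.append(r[0],0)@e)
for k,z in (('red',.051),('blue',.045)): print(k);comps(m[k],z)
print('white');comps(m['white']&(W[...,2]>.038)&(W[...,0]>.4),.051)
a=cv2.imread('pics/top5.png')[110:290,80:420]; b=cv2.imread('pics/sc5.png')[140:300,170:380]
cv2.imwrite('pics/c5.png',np.vstack([cv2.resize(a,(560,296),interpolation=2),cv2.resize(b,(560,300),interpolation=2)]))
```

```text
9.0 [ 0.56962591 -0.2904345   0.19984851] [ 0.27200418 -0.07284138  0.11499058]
red
[354. 217.] 151 (array([727.9,  80.1]), array([29.4, 55.3]), 8.0) u 731.94053
[482. 289.] 284 (array([ 578.5, -185.2]), array([70.5, 39.3]), 44.9) u 546.9952999999999
[362. 402.] 72 (array([345.1,  58.4]), array([34.3, 15.7]), 0.8) u 349.86482
blue
[396. 223.] 100 (array([716.3,  -9.2]), array([ 10.2, 106.1]), 7.7) u 707.9968599999999
[307. 235.] 130 (array([689.7, 179.1]), array([  9.9, 138.5]), 8.0) u 707.9253900000001
white
[540. 240.] 89 (array([ 680.9, -308.8]), array([ 36.5, 179.4]), 40.7) u 631.14958
[606. 235.] 56 (array([ 698. , -442.7]), array([139.3,   8.6]), 61.3) u 629.4029499999999
[357. 243.] 469 (array([671.9,  74.5]), array([78.8, 76.7]), 7.2) u 675.70813
[413. 250.] 62 (array([658.5, -41.9]), array([26.4, 25.9]), 0.3) u 646.20165
[289. 261.] 108 (array([630.7, 212.6]), array([36.3, 32.2]), 1.6) u 654.17684
[503. 329.] 56 (array([ 496.4, -228.9]), array([  7.5, 133.5]), 59.5) u 459.6037299999999
```

View pics/c5.png

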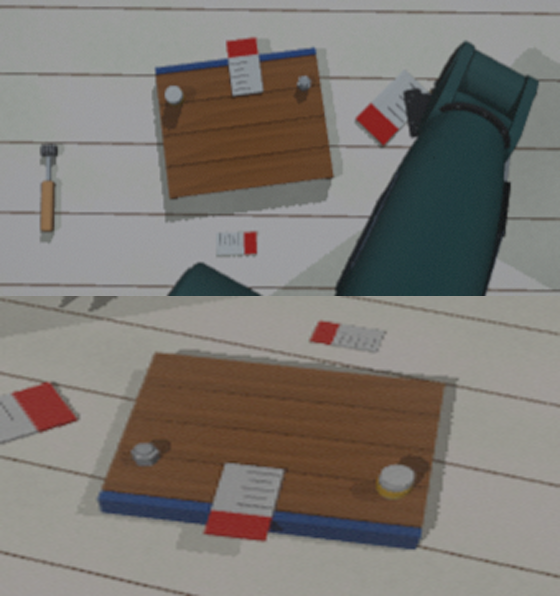

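The top view agrees: red centre minus 17.5 mm gives 714.4, against 714.5 for the edge (707.95 + 6.5). The picture shows the red overhanging, the plate square, and the tin, cap, roller and other plates where they were. The hand is clear.

```bash
python3 -c "
from station import *
s=sense();print(s['time'],s['wrist_force']);print(finish_job())"
```

```text
9.1 [-0.10370549  0.31451644  0.42027015]
the job is handed in; nothing more can be done
None
```

The middle-sized plate is now at the blue edge with just its red end sticking out. I pushed it there with both part-closed fingertips on its back face, then backed off, lifted and moved the hand clear. I handed the job in at 9.1 s.

- **Paint line:** the close wrist view put it about 0.25 mm short of the blue edge, and the top view about 0.1 mm. The wrist view measured the 13 mm lip as 12.5 mm wide, so the true gap could be up to about 0.75 mm.
- **Disagreement on the edge:** the first rough outline of the step put the edge about 2 mm further out than the direct views of the lip. I went by the direct views.
- **Squareness:** the paint line and the edge were parallel, both at 8.18°.
- **Forces:** the wrist force readings stayed at about 2 N.
- **Bystanders:** the tin and cap read within 2 mm of where they started, which is within the noise of the top view. The roller looks unmoved. The arm hid the torque wrench in the last view, so I could not check it; the tool stayed about 0.2 m up on that side.

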